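# Slide the parts box into its storage lane and bolt it in

### The job

With nothing but the fingertips or the outside of the fingers, push the parts box along the cabinet top and down between the two guide rails until it stands against the rubber buffers at the back of the lane; do not let the box touch either rail, and do not lift or tip it. Then push the knob of the barrel bolt towards the lane as far as it goes, so that the bolt shuts the mouth behind the box. Leave the other things on the cabinet where they are.

Things in the scene. Friction and masses are not known exactly. Their poses are not given: they have to be found in the camera images.
- parts_box: Flat dark box with clear lid (stays shut), 122 x 182 x 38 mm, 0.25-0.5 kg, loose, outside the lane's mouth. Origin: centre of underside; long side along its y. Upright walls 2-34 mm high, x -54 to +56 mm, y -90 to +90 mm; lid rim 1 mm farther out in y. A lip on the -x side (towards the robot, within 0.45 rad) sticks out to x = -61 mm at y -20 to +20 mm, 31-37 mm high: above the rails.
- lane: Lane's back stop, fixed aluminium angle 26 mm high with two rubber buffers. Origin on the cabinet top, midway between the rails, in the buffers' faces; y points down the lane to its mouth (robot's left, within 0.16 rad), x away from the robot. Box home: its origin at y = 90 mm here, x = -1 mm if centred, lip on the near side. Box starts near y = 335 mm, up to 31 mm off-centre, 0.25 rad askew.
- near_rail: Rail nearer the robot: aluminium angle 22 mm high, origin and axes as the lane's. Inner face at x = -64 mm from y = 0 to 204 mm; 3 mm thick foot outside it to x = -86 mm. The lane is 128 mm wide, 9 mm to spare on each side of the box's walls; its floor is the cabinet top (z = 0), no step.
- far_rail: Rail farther from the robot: same angle, origin and axes; inner face at x = +64 mm from y = 0 to 184 mm, foot to x = +86 mm. It carries the barrel bolt's base plate and two steel staples, 22 mm high (x = 66 to 132 mm, y = 179 to 205 mm).
- bolt (a joint): Travel of the barrel bolt, a 10 mm round bar sliding level across the lane's mouth, 192 mm from the buffers, 12 mm up. About 0 = drawn back, clear of the lane; 0.032 m = fully shut (end stop), reaching 22 mm into the lane, 7 mm behind a box that is home. It moves along the lane's -x (towards the robot), stays where left, takes 1 to 2 N.
- bolt_knob (a point): Middle of the bolt's upright black knob, 12 mm across, 26 to 51 mm above the cabinet top (this point is 40 mm up). Drawn back it is at x = 106 to 114 mm, y = 192 mm of the lane. It runs between the two staples, 22 mm high; the room above them is free.
- masking_tape: Roll of masking tape lying flat, 104 mm across, 25 mm high, loose, in front of the lane near the cabinet's front edge; origin at the centre of its underside. To be left alone.
- glue_stick: Yellow and red glue stick lying down, 23 x 103 mm, 23 mm high, loose, in front of the lane; origin at the centre of its underside, long side along its y. To be left alone.
- paint_pot: Small white paint pot, 39 mm across, 36 mm high, loose, behind the far rail; origin at the centre of its underside. To be left alone.
- cup: White plastic cup, 76 mm across, 91 mm high, loose, at the left rear of the cabinet top; origin at the centre of its underside. To be left alone.

How it is judged:
By the outcome, as a careful person would: the job done as asked, in the order asked, and still so for the second after the job is handed in, with the robot touching nothing.
It also fails if it takes over 72 s, if anything falls off the work surface, if the arm or the gripper's body presses on something with over 40 N, if the wrist force passes 120 N, or if a joint passes its speed limit or range.

### The arm

A 6-joint arm with a two-finger parallel gripper is mounted at the origin on a cart in front of the work surface, level with it; the furniture and walls round the work are solid. World frame = base frame: x ahead of the robot, y to its left, z up, the work surface at z = 0. Lengths are in m, angles in rad, forces in N, time in s.
With the tool pointing down it reaches from about 0.375 to 0.9 m from the base axis. Payload 3.1 kg.
Tool frame: the origin (TCP) lies at the very end of the fingers, on their centre line; the grasp point (between the pads) lies 19 mm behind it (manip.pinch_z is the distance from the TCP to the grasp point, in m); z points along the fingers, y is the line along which they close (so a half turn about z gives the same grasp; the last joint's range is limited). The gripper opens to 85 mm and grips with 20 to 120 N. Pads are 22 mm wide; open, the fingers measure 114 mm over their backs; the gripper's body (76 mm by 85 mm) begins 54 mm behind the grasp point. The pads swing forward as they close: fully open they stand 13 mm farther back than shut.
Start: joints at [-1.492, 0.527, 1.433, -0, 1.181, -0.178], TCP at [0.159, -0.604, 0.201] pointing down, gripper open.
Joint ranges: [-3.08, 3.08], [-0.75, 2.2], [0.22, 2.44], [-1.43, 4.57], [0, 2.65], [-2.85, 2.85]. Speed limits (rad/s): [2.79, 2.79, 3.14, 3.14, 3.14, 3.14].

### API

Orientations are given as a unit quaternion [x, y, z, w].
In Python, from station import manip gives the robot as it stands.
- The arm moves only by the tool servo_tool, never from a script. Its argument "commands" is one flat list of numbers, 7 for each row, row after row: the shift along the tool's x, y, z each as a share of 500 mm, from -1 to 1, then the turn, a rotation vector about the tool's x, y, z each as a share of 360 degrees, from -1 to 1, then the opening, from -1 (shut) to 1 (fully open). In form: [dx, dy, dz, rx, ry, rz, claw, dx, dy, dz, rx, ry, rz, claw, ...]. A call has 1 to 12 rows; each row shifts and turns the commanded pose from where the row before left it, along the tool's axes as they then stand; what a row does not reach is not made up. A row lasts 1/12 s, in which the tool goes at most 41.7 mm and 7.16 degrees, less where a joint would pass 70% of its speed; a pose out of reach is approached as far as the arm can. A call with a number of a shift or a turn outside -1 to 1 is refused whole. A call with a gripper value outside its range is refused whole. The fingers move at their own pace and stop on an object; "force" is the grip in N (left out, the last holds). Time passes only in rows, so rows that do not move let the fingers close. It gives the time, the measured TCP pose, the force, the opening and the grip force at its end, in the units of the state.
- manip.sense(): the state, without advancing time (a new reading comes with each control period).
- manip.snapshot(name): name is "side" or "top" or "wrist"; returns a dict with "img" (400x640x3 uint8, red, green, blue), "mtx" (3x3 intrinsics, pixels), "world_to_cam" (4x4, takes a point from world to camera coordinates). Camera axes: x right, y up, looking along -z (the intrinsics and any distortion apply to the point x, -y, -z); pixel columns grow to the right and rows downward; lengths in m; the calibration is good to about 2 mm. A picture is of the moment at which its call begins. There is no depth.
- manip.sign_off(): hands the job in; it is judged then, once.
Trained networks look in a picture, given as the dict that the camera call returned (one of the last four; its "shot" number tells which), for a name from the list of things; names that differ only in an ending like _2 or _b are one class to them, and where a whole thing is asked for, a point or a joint stands for the part that bears it (a point fixed in the world has none). Each returns a list of dicts, best first, with "conf" (0 to 1); they miss things now and then, are a little off and sometimes report something else, mostly with a low value. They report only what shows in the picture. A call takes as long as a camera call.
- manip.look_for(picture, query): "box" ([left, top, width, height] in pixels, round what is visible of it).
- manip.silhouettes(picture, query): "pixels" (400x640 bool, what is visible of it) and "box" ([left, top, width, height] in pixels, round what is visible of it).
The state is a dict: "t": time; "q": joint angles; "qd": joint speeds; "tau": joint torques, N m; "tcp_pos": TCP position; "tool_rot": TCP orientation; "force": force on the tool from outside, world axes, zero at the start; "ft_torque": the same for the moment, N m; "finger_gap": opening from 0.0 (shut) to 1.0 (fully open); "gripper_force": force on a finger pad.
Only numpy, scipy, OpenCV 4.12 (cv2) and the standard library are available. Lean on these libraries where they do the work, as an engineer would, in place of code of your own. Each camera call takes 0.05 s, during which the arm holds its last target. There are 200 camera calls.

## Working session

There is one attempt and no reset: what is moved stays moved. The work goes in short steps, Python scripts to look and compute and a tool call to move; the robot and the scene stay as the last step left them, time stands still between calls to the robot, and variables do not carry over. Pictures are saved under pics/ and viewed, at most 10 in all, crops included, and the job is handed in when it is done.

Besides the shell and the picture viewer there is one more tool, called in YAML: its name, and indented under it one key for each argument. servo_tool: Moves the arm, as the interface text tells. Its arguments: {"type":"object","properties":{"commands":{"type":"array"},"force":{"type":"number"}},"required":["commands"]}

```bash
ls; mkdir -p pics; cat > h.py <<'E'
import numpy as np, cv2
from station import manip
def snap(n,f=None):
    p=manip.snapshot(n)
    if f: cv2.imwrite('pics/'+f,p['img'][:,:,::-1])
    return p
def proj(p,X):
    X=np.atleast_2d(X); W=np.array(p['world_to_cam']); c=X@W[:3,:3].T+W[:3,3]
    c=c*[1,-1,-1]; u=c@np.array(p['mtx']).T
    return u[:,:2]/u[:,2:]
def ray(p,uv):
    W=np.array(p['world_to_cam']); uv=np.atleast_2d(uv)
    d=np.c_[uv,np.ones(len(uv))]@np.linalg.inv(np.array(p['mtx'])).T*[1,-1,-1]
    return -W[:3,:3].T@W[:3,3], d@W[:3,:3]
def onz(p,uv,z):
    o,d=ray(p,uv); return o+d*((z-o[2])/d[:,2])[:,None]
E
python3 - <<'E'
from h import *
s=manip.sense(); print(s)
a=snap('top','top1.png'); b=snap('side','side1.png')
print({k:v for k,v in a.items() if k!='img'})
for p in (a,b):
  for q in ['parts_box','near_rail','far_rail','lane','bolt_knob','bolt','masking_tape','glue_stick','paint_pot','cup']:
    print(q,[(r['box'],round(r['conf'],2)) for r in manip.look_for(p,q)[:2]])
E
```

```text
pics
{'t': 0.0, 'q': array([-1.49251206e+00,  5.28453492e-01,  1.43390532e+00,  1.38822827e-05,
        1.18134063e+00, -1.78496017e-01]), 'qd': array([ 0.00099988, -0.00080641, -0.00076757, -0.00268129,  0.00074753,
       -0.00037514]), 'tau': array([-1.60949689e-04, -4.42352414e+01, -1.78027582e+01, -2.64479659e-04,
        8.30699166e-03,  1.05970241e-06]), 'tcp_pos': array([ 0.15870435, -0.60372742,  0.20034048]), 'tool_rot': array([ 9.91769089e-01,  1.28035011e-01,  5.91695624e-05, -1.05174836e-03]), 'force': array([-0.67246289,  0.31873053, -0.46052343]), 'ft_torque': array([ 0.01463988, -0.00518785,  0.0253248 ]), 'gripper_force': 0.0, 'finger_gap': 1.003974516062207}
{'mtx': array([[503.41172966,   0.        , 318.15141513],
       [  0.        , 503.41172966, 195.65797066],
       [  0.        ,   0.        ,   1.        ]]), 'world_to_cam': array([[ 1.56183843e-03, -9.99946451e-01, -1.02301714e-02,
         1.15593804e-01],
       [ 9.97568672e-01,  8.45194498e-04,  6.96852300e-02,
        -5.41238858e-01],
       [-6.96728519e-02, -1.03141355e-02,  9.97516572e-01,
       
[... 395 characters left out ...]
159.9, 8.6, 13.5], 0.36)]
masking_tape [([401.6, 222.7, 31.8, 28.6], 0.74), ([394.0, 144.8, 14.5, 12.2], 0.34)]
glue_stick [([361.4, 236.0, 27.7, 12.3], 0.51)]
paint_pot [([394.0, 145.4, 11.0, 12.6], 0.48)]
cup [([209.9, 147.3, 25.4, 20.1], 0.69)]
parts_box [([293.6, 164.3, 45.5, 65.4], 0.84)]
near_rail [([283.7, 243.0, 12.0, 71.7], 0.95), ([295.2, 164.1, 46.1, 64.1], 0.4)]
far_rail [([343.6, 239.8, 24.6, 72.8], 0.7)]
lane [([283.7, 237.4, 80.0, 84.2], 0.9)]
bolt_knob []
bolt [([345.6, 240.1, 15.9, 7.5], 0.54)]
masking_tape [([232.4, 281.3, 43.3, 39.6], 0.76)]
glue_stick [([257.7, 235.6, 9.4, 29.2], 0.72)]
paint_pot [([364.2, 284.5, 13.3, 17.7], 0.51)]
cup [([373.6, 98.3, 21.1, 33.5], 0.94)]
```

```bash
python3 - <<'E'
import cv2,numpy as np
a=cv2.imread('pics/top1.png')[120:270,200:450]; b=cv2.imread('pics/side1.png')[90:330,220:400]
cv2.imwrite('pics/c1.png',cv2.resize(a,None,fx=3.2,fy=3.2,interpolation=cv2.INTER_CUBIC)); 
cv2.imwrite('pics/c2.png',cv2.resize(b,None,fx=2.5,fy=2.5,interpolation=cv2.INTER_CUBIC))
from h import *
p=snap('wrist','w1.png'); print(p['world_to_cam'],p['mtx'])
a=snap('top');b=snap('side')
print('box c',onz(a,[[318,205]],.038),onz(b,[[316,197]],.03)); print(np.linalg.inv(b['world_to_cam'])[:3,3])
for n,uv in dict(nearL=(364,216),nearR=(425,216),tape=(417,237),glue=(375,242),pot=(400,150),cup=(222,157)).items(): print(n,onz(a,[uv],.02)[0].round(3))
E
```

```text
[[ 2.53608514e-01 -9.67306539e-01  8.84081531e-04 -6.24925050e-01]
 [ 9.22693556e-01  2.41637312e-01 -3.00413067e-01  3.88699662e-02]
 [ 2.90377897e-01  7.70030477e-02  9.53808790e-01 -3.78488247e-01]
 [ 0.00000000e+00  0.00000000e+00  0.00000000e+00  1.00000000e+00]] [[332.75220972   0.         316.5229032 ]
 [  0.         332.75220972 193.61472577]
 [  0.           0.           1.        ]]
box c [[0.50865925 0.11650932 0.038     ]] [[0.51263359 0.10119575 0.03      ]]
[ 0.64135439 -0.69471473  1.2335259 ]
nearL [ 0.473 -0.038  0.02 ]
nearR [ 0.473 -0.242  0.02 ]
tape [ 0.403 -0.214  0.02 ]
glue [ 0.386 -0.074  0.02 ]
pot [ 0.696 -0.16   0.02 ]
cup [0.672 0.442 0.02 ]
```

View pics/c1.png

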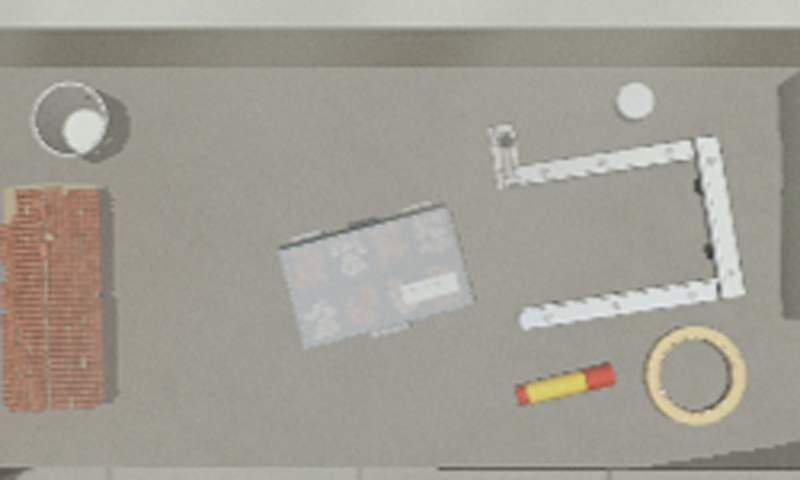

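View pics/c2.png

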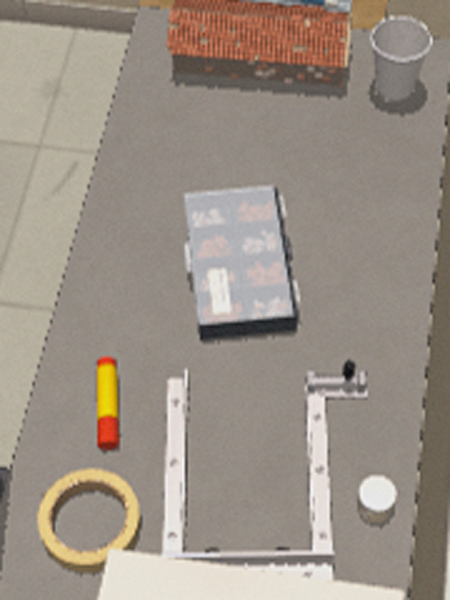

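View pics/top1.png

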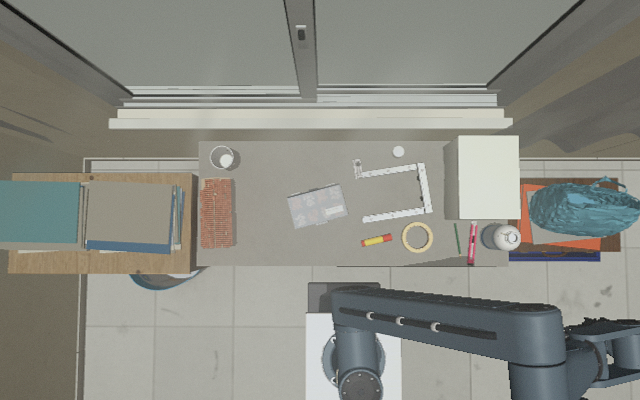

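```bash
python3 - <<'E'
from h import *
from scipy.spatial.transform import Rotation as R
p=manip.snapshot('wrist'); s=manip.sense()
W=np.array(p['world_to_cam']); Rt=R.from_quat(s['tool_rot']).as_matrix(); c=-W[:3,:3].T@W[:3,3]
print('tool R',Rt.round(3)); print('cam in tool',Rt.T@(c-s['tcp_pos'])); print('cam axes in tool',(Rt.T@W[:3,:3].T).round(3))
E
```

```text
tool R [[ 0.967  0.254 -0.   ]
 [ 0.254 -0.967 -0.   ]
 [-0.     0.    -1.   ]]
cam in tool [ 0.07636115 -0.00036759 -0.17191171]
cam axes in tool [[-0.     0.954  0.3  ]
 [ 1.     0.001 -0.001]
 [-0.001  0.3   -0.954]]
```

servo_tool:
  commands: [0.042,-0.044,-0.01,0,0,0,0.3,0.042,-0.044,-0.01,0,0,0,0.3,0.042,-0.044,-0.01,0,0,0,0.3,0.042,-0.044,-0.01,0,0,0,0.3,0.042,-0.044,-0.01,0,0,0,0.3,0.042,-0.044,-0.01,0,0,0,0.3,0.042,-0.044,-0.01,0,0,0,0.3,0.042,-0.044,-0.01,0,0,0,0.3,0.042,-0.044,-0.01,0,0,0,0.3,0.042,-0.044,-0.01,0,0,0,0.3,0.042,-0.044,-0.01,0,0,0,0.3]

```text
t: 2.22
tcp_pos: [0.3212, -0.3104, 0.2568]
tool_rot: [0.992, 0.128, 0.0, 0.0]
force: [1.3, -0.7, -0.1]
finger_gap: 0.65
gripper_force: 0.0
```

servo_tool:
  commands: [0.042,-0.044,-0.005,0,0,0,0.3,0.042,-0.044,-0.005,0,0,0,0.3,0.042,-0.044,-0.005,0,0,0,0.3,0.042,-0.044,-0.005,0,0,0,0.3,0.042,-0.044,-0.005,0,0,0,0.3,0.042,-0.044,-0.005,0,0,0,0.3,0.042,-0.044,-0.005,0,0,0,0.3,0.042,-0.044,0,0,0,0,0.3,0.042,-0.044,0,0,0,0,0.3,0.042,-0.044,0,0,0,0.0186,0.3,0.042,-0.044,0,0,0,0,0.3,0,0,0,0,0,0,0.3]

```text
t: 3.22
tcp_pos: [0.4882, -0.0173, 0.2742]
tool_rot: [0.997, 0.072, 0.002, -0.001]
force: [0.3, -0.6, 0.3]
finger_gap: 0.642
gripper_force: 0.0
```

```bash
python3 - <<'E'
from h import *
p=snap('wrist','w2.png'); np.savez('w2.npz',mtx=p['mtx'],W=p['world_to_cam'])
print(manip.sense()['tcp_pos'],manip.sense()['tool_rot'],manip.sense()['finger_gap'])
E
```

```text
[ 0.48673803 -0.01905165  0.27391815] [9.97381168e-01 7.23227982e-02 4.67405371e-04 2.69936472e-05] 0.6505346991171176
```

View pics/w2.png

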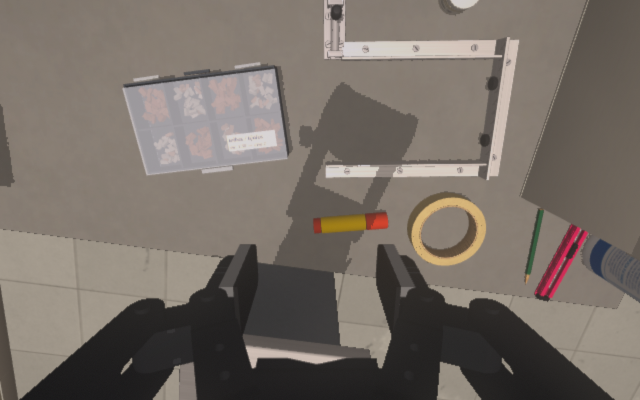

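```bash
python3 - <<'E'
from h import *
im=cv2.imread('pics/w2.png')
cv2.imwrite('pics/c3.png',cv2.resize(im[0:190,310:530],None,fx=3,fy=3,interpolation=cv2.INTER_CUBIC))
p=manip.snapshot('wrist')
r=manip.silhouettes(p,'parts_box')[0]; m=r['pixels'].astype(np.uint8)
m=cv2.morphologyEx(m,cv2.MORPH_OPEN,np.ones((25,25)))
c=max(cv2.findContours(m,0,1)[0],key=cv2.contourArea)[:,0].astype(float)
print(r['conf'],r['box'],cv2.minAreaRect(c.astype(np.float32)))
for n in ['near_rail','far_rail','lane','bolt_knob']:
    for r in manip.silhouettes(p,n)[:1]: print(n,r['conf'],r['box'])
E
```

```text
0.61 [121.3, 61.2, 167.2, 111.0] ((204.71377563476562, 118.57288360595703), (104.2260971069336, 154.5882568359375), 82.25965881347656)
near_rail 0.72 [322.6, 161.3, 160.8, 14.0]
far_rail 0.71 [320.8, 2.4, 178.2, 59.5]
lane 0.87 [322.6, 0.3, 197.0, 180.3]
bolt_knob 0.71 [329.7, 1.3, 11.3, 46.2]
```

View pics/c3.png

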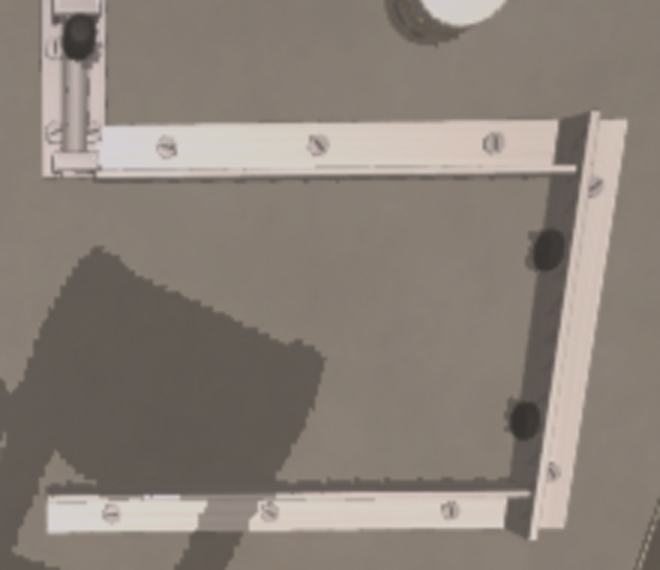

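```bash
cat > m.py <<'E'
from h import *
from scipy.optimize import least_squares
class D(dict): pass
def load():
    z=np.load('w2.npz'); return dict(mtx=z['mtx'],world_to_cam=z['W'])
def c3(u,v): return (310+(u-1)/3,(v-1)/3)
E
python3 - <<'E'
from m import *
p=load()
T=.022
pts=[('nearL',c3(47,492),T),('nearR',c3(530,491),T),('farL',c3(100,171),T),('farR',c3(575,170),T),('buf1',c3(528,250),.013),('buf2',c3(507,420),.013),('knobtop',c3(79,32),.051),('nearfootL',c3(47,532),.003),
('stapleL',c3(53,165),.022)]
P={n:onz(p,[uv],z)[0] for n,uv,z in pts}
for n in P: print(n,P[n].round(4))
d=[P['nearL']-P['nearR'],P['farL']-P['farR']]
for v in d: print(np.linalg.norm(v),np.arctan2(-v[0],v[1]))
# fit lane pose
def res(q):
    x,y,t=q; ex=np.array([np.cos(t),np.sin(t)]); ey=np.array([-np.sin(t),np.cos(t)])
    L={n:((P[n][:2]-[x,y])@ex,(P[n][:2]-[x,y])@ey) for n in P}
    return np.array([L['nearL'][0]+64e-3,L['nearR'][0]+64e-3,L['farL'][0]-64e-3,L['farR'][0]-64e-3,L['nearL'][1]-.204,.5*L['buf1'][1],.5*L['buf2'][1]])
s=least_squares(res,[.5,-.22,.14]); print('lane',s.x,(s.fun*1e3).round(1))
x,y,t=s.x; ex=np.array([np.cos(t),np.sin(t)]); ey=np.array([-np.sin(t),np.cos(t)])
for n in P: print(n,((P[n][:2]-[x,y])@ex*1e3).round(1),((P[n][:2]-[x,y])@ey*1e3).round(1))
np.save('lane.npy',s.x)
C=onz(p,[(125,86),(276,68),(287,158),(149,174)],.037)
print(C.round(4),[np.linalg.norm(C[i]-C[(i+1)%4]).round(4) for i in range(4)])
Q=np.array(C)[:,:2]; c=Q.mean(0); print('box',c,[np.arctan2(-(a-b)[0],(a-b)[1]) for a,b in((Q[0],Q[1]),(Q[3],Q[2]))],'lane',(c-[x,y])@ex,(c-[x,y])@ey)
E
```

```text
nearL [ 0.4745 -0.0306  0.022 ]
nearR [ 0.505  -0.2374  0.022 ]
farL [ 0.605  -0.0317  0.022 ]
farR [ 0.6323 -0.2171  0.022 ]
buf1 [ 0.6015 -0.2118  0.013 ]
buf2 [ 0.5326 -0.2233  0.013 ]
knobtop [ 0.6462 -0.015   0.051 ]
nearfootL [ 0.452  -0.0345  0.003 ]
stapleL [ 0.6045 -0.013   0.022 ]
0.2090750918223429 0.14653367017448582
0.18737415053870368 0.14629114228827086
lane [ 0.56805304 -0.22097726  0.14977114] [-0.1 -0.8  0.8  0.2 -1.8  2.   1.5]
nearL -64.1 202.2
nearR -64.8 -6.8
farL 64.8 181.6
farR 64.2 -5.7
buf1 34.4 4.1
buf2 -35.4 3.0
knobtop 108.0 192.0
nearfootL -86.9 201.7
stapleL 67.1 200.2
[[0.5354 0.2164 0.037 ]
 [0.5805 0.0436 0.037 ]
 [0.4778 0.0187 0.037 ]
 [0.4323 0.1891 0.037 ]] [np.float64(0.1786), np.float64(0.1056), np.float64(0.1764), np.float64(0.1067)]
box [0.50650272 0.116937  ] [np.float64(0.25515608253039423), np.float64(0.2610318275815024)] lane -0.01044047323143675 0.34331543053019453
```

servo_tool:
  commands: [-0.0173,-0.0437,0,0,0,0,1,-0.0173,-0.0437,0,0,0,0,1,-0.0173,-0.0437,0,0,0,0,1,-0.0173,-0.0437,0.05,0,0,0,1,-0.0173,-0.0437,0.05,0,0,0,1,-0.0173,-0.0437,0.06,0,0,0,1,0,0,0.06,0,0,0,1,0,0,0.06,0,0,0,1,0,0,0.06,0,0,0,1,0,0,0.06,0,0,0,1,0,0,0.04,0,0,0,1,0,0,0,0,0,0,1]

```text
t: 4.57
tcp_pos: [0.4136, 0.1008, 0.051]
tool_rot: [0.998, 0.069, -0.004, -0.0]
force: [-1.2, 0.2, 0.3]
finger_gap: 1.003
gripper_force: 0.0
```

```bash
cat >> m.py <<'E'
LX,LY,LT=.568,-.221,.148
EX=np.array([np.cos(LT),np.sin(LT)]); EY=np.array([-np.sin(LT),np.cos(LT)])
def lane(P): P=np.atleast_2d(P)[:,:2]-[LX,LY]; return np.c_[P@EX,P@EY]
def world(l,z): l=np.atleast_2d(l); return np.c_[np.array([LX,LY])+l[:,:1]*EX+l[:,1:2]*EY,np.full(len(l),z)]
def tcp():
    s=manip.sense(); q=s['tool_rot']; from scipy.spatial.transform import Rotation as R
    Rm=R.from_quat(q).as_matrix(); print('t',s['t'],'tcp',s['tcp_pos'].round(4),'lane',(lane(s['tcp_pos'])*1e3).round(1),'yaw-lane',round(np.arctan2(Rm[1,0],Rm[0,0])-LT,4),'z',Rm[:,2].round(3),'F',s['force'].round(1),'gap',s['finger_gap'],'q',s['q'].round(2))
E
python3 - <<'E'
from m import *
tcp(); p=snap('wrist','w3.png')
# outline of predicted box & lane for checking
E
```

```text
t 4.5667 tcp [0.4136 0.1008 0.051 ] lane [[-105.2  341. ]] yaw-lane -0.0097 z [-0.007  0.    -1.   ] F [-1.2  0.2  0.3] gap 1.0029331682537355 q [-0.02  0.56  2.05 -0.    0.54  1.41]
```

View pics/w3.png

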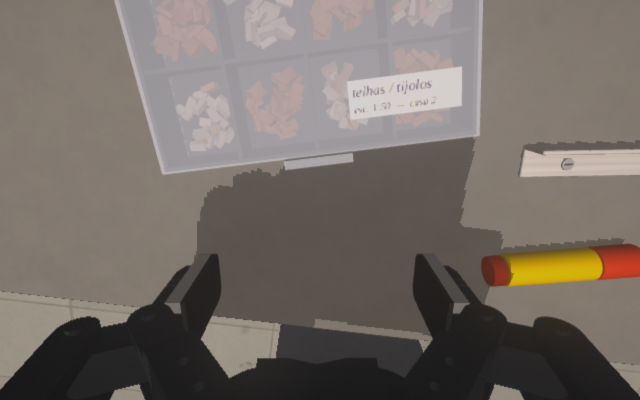

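servo_tool:
  commands: [0,0,0.04,0,0,-0.0016,1,0,0,0.04,0,0,0,1,0.008,0,0,0,0,0,1,0.008,0,0,0,0,0,1,0.008,0,0,0,0,0,1,0.008,0,0,0,0,0,1,0.008,0,0,0,0,0,1,0.008,0,0,0,0,0,1,0.008,0,0,0,0,0,1,0.008,0,0,0,0,0,1,0.006,0,0,0,0,0,1,0,0,0,0,0,0,1]

```text
t: 5.62
tcp_pos: [0.4517, 0.1069, 0.0139]
tool_rot: [0.997, 0.075, 0.001, 0.0]
force: [0.9, -0.0, -0.7]
finger_gap: 0.996
gripper_force: 0.0
```

```bash
python3 - <<'E'
from m import *
tcp(); p=snap('wrist','w4.png'); np.savez('w4.npz',mtx=p['mtx'],W=p['world_to_cam'])
E
```

```text
t 5.6167 tcp [0.4517 0.1069 0.0139] lane [[-66.7 341.5]] yaw-lane 0.0023 z [ 0.001 -0.    -1.   ] F [ 0.9 -0.  -0.7] gap 0.9956565200989386 q [-0.01  0.66  1.98  0.    0.5   1.41]
```

View pics/w4.png

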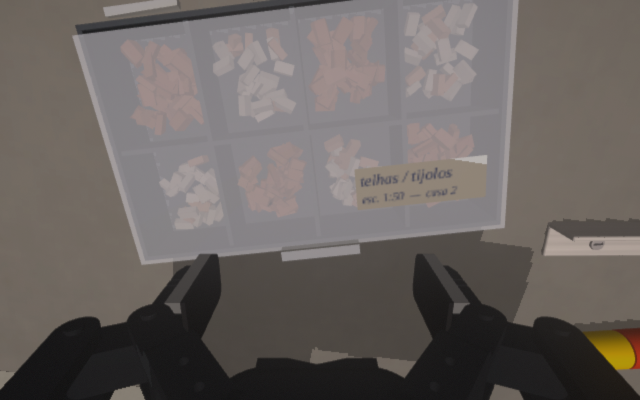

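```bash
cat >> m.py <<'E'
def ld(f): z=np.load(f); return dict(mtx=z['mtx'],world_to_cam=z['W'])
def edge(p,uv,z=.037):
    L=lane(onz(p,uv,z)); print((L*1e3).round(1).tolist(),'ang',round(np.arctan2(-(L[0]-L[1])[0],(L[0]-L[1])[1]),4),'len',round(np.linalg.norm(L[0]-L[1])*1e3,1))
E
python3 - <<'E'
from m import *
p=ld('w4.npz'); edge(p,[(143,263),(504,227)]); edge(p,[(80,32),(505,0)]);print(proj(p,world([[-66.7e-3+.011,.2985]],.014)))
E
```

```text
[[-73.9, 428.7], [-54.1, 250.9]] ang 0.1109 len 178.9
[[31.4, 438.1], [43.4, 267.1]] ang 0.0696 len 171.4
[[394.80040744 213.12859416]]
```

```bash
python3 - <<'E'
from m import *
p=ld('w4.npz'); t=np.array([-.0667,.3415])
for z in (.014,.027):
  for dx in (-.011,0,.011): print(z,dx,proj(p,world([t+[dx,.0425],t+[dx,.057],t+[dx,-.0425]],z)).round(0).tolist())
E
```

```text
0.014 -0.011 [[242.0, 249.0], [217.0, 249.0], [391.0, 249.0]]
0.014 0 [[241.0, 231.0], [215.0, 231.0], [392.0, 231.0]]
0.014 0.011 [[240.0, 213.0], [213.0, 213.0], [394.0, 213.0]]
0.027 -0.011 [[237.0, 260.0], [210.0, 260.0], [396.0, 260.0]]
0.027 0 [[236.0, 241.0], [208.0, 241.0], [398.0, 242.0]]
0.027 0.011 [[234.0, 222.0], [206.0, 222.0], [400.0, 222.0]]
```

servo_tool:
  commands: [0,0,0.01,0,0,0,1,0,0,0.008,0,0,0,1,0.008,0,0,0,0,0,1,0.008,0,0,0,0,0,1,0,0,0,0,0,0,1]

```text
t: 6.08
tcp_pos: [0.46, 0.1081, 0.0047]
tool_rot: [0.997, 0.075, 0.001, 0.0]
force: [0.5, -0.6, 0.6]
finger_gap: 0.999
gripper_force: 0.0
```

```bash
python3 - <<'E'
from m import *
tcp(); p=snap('wrist','w5.png'); np.savez('w5.npz',mtx=p['mtx'],W=p['world_to_cam'])
E
```

```text
t 6.0833 tcp [0.46   0.1081 0.0047] lane [[-58.3 341.4]] yaw-lane 0.0022 z [ 0.002  0.    -1.   ] F [ 0.5 -0.6  0.6] gap 0.9988743464491402 q [-0.01  0.68  1.96  0.    0.5   1.41]
```

View pics/w5.png

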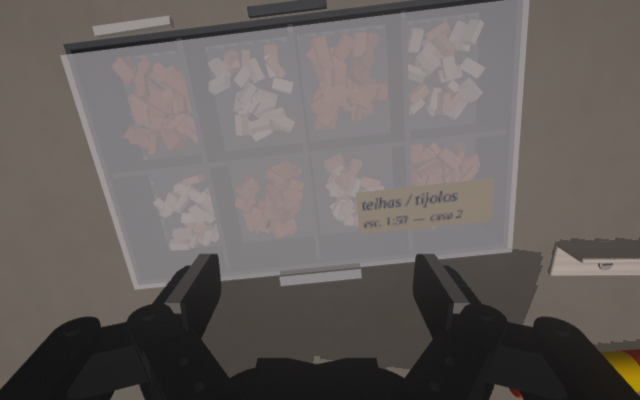

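```bash
python3 - <<'E'
from m import *
p=ld('w5.npz'); edge(p,[(135,288),(512,249)]); edge(p,[(66,52),(524,0)])
s=snap('side','s5.png'); 
im=s['img'][150:260,270:380,::-1]; cv2.imwrite('pics/s5c.png',cv2.resize(im,None,fx=5,fy=5,interpolation=cv2.INTER_CUBIC))
E
```

```text
[[-73.9, 429.2], [-52.9, 250.8]] ang 0.1173 len 179.6
[[31.4, 439.0], [49.6, 264.5]] ang 0.1042 len 175.4
```

View pics/s5c.png

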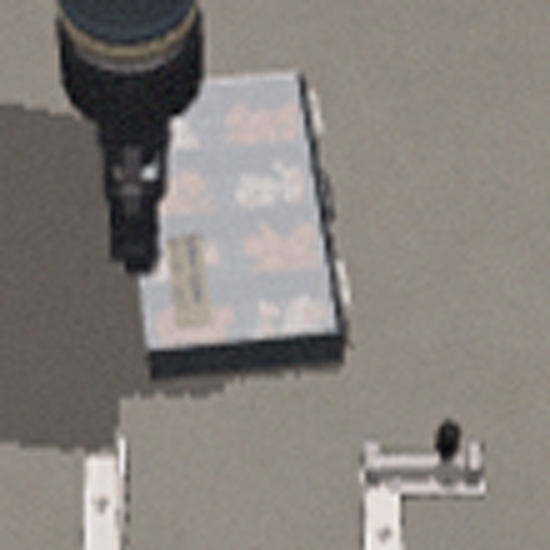

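servo_tool:
  commands: [-0.02,0,-0.02,0,0,0,1,-0.02,0,0,0,0,0,1,-0.02,0,0,0,0,0,0.3,-0.02,0,0,0,0,0,-0.2,-0.015,0,0,0,0,0,-0.2,0,0,0,0,0,0,-0.2,0,0,0,0,0,0,-0.2]

```text
t: 6.77
tcp_pos: [0.4109, 0.1009, 0.0147]
tool_rot: [0.997, 0.075, -0.0, -0.0]
force: [-0.1, -0.1, -0.9]
finger_gap: 0.397
gripper_force: 0.0
```

```bash
python3 - <<'E'
from m import *
tcp(); p=snap('wrist','w6.png'); np.savez('w6.npz',mtx=p['mtx'],W=p['world_to_cam'])
g=cv2.cvtColor(p['img'],cv2.COLOR_RGB2GRAY)
for r in range(205,330,5): print(r,''.join(' .:-=+*#%@'[::-1][min(9,int(g[r,c])//14)] for c in range(220,420,2)))
E
```

```text
t 6.7667 tcp [0.4109 0.1009 0.0147] lane [[-107.9  341.5]] yaw-lane 0.002 z [-0.001  0.    -1.   ] F [-0.1 -0.1 -0.9] gap 0.39677793996238475 q [-0.02  0.64  2.08  0.    0.42  1.4 ]
205 ----------------------------------------------------------------------------------------------------
210 ----------------------------------------------------------------------------------------------------
215 ----------------------------------------------------------------------------------------------------
220 ----------------------------------------------------------------------------------------------------
225 ----------------------------------------------------------------------------------------------------
230 ----------------------------------------------------------------------------------------------------
235 ----------------------------------------------------------------------------------------------------
240 ----------------------------------------------------------------------------------------------------
245 ----------------------=====+##+------------------------------------###====
[... 1006 characters left out ...]
--------------------------------------#####*#####################=----
300 ########################*####=--------------------------------------*###**##########################
305 ############################*----------------------------------------####*##########################
310 ############################=----------------------------------------*##**##########################
315 ###########################*-----------------------------------------=##*###########################
320 ###########################=-------------------..---------------------*#**##########################
325 #######################**##--------------------..  -------------------=#*+##########################
```

```bash
python3 - <<'E'
from m import *
s=manip.snapshot('side')
t=np.array([-.0583,.3414])
for z in (.005,.018,.047):
  for dx in (-.011,.011):
    for dy in (-.0425,-.057): print(z,dx,dy,((proj(s,world([t+[dx,dy]],z))-[270,150])*5).round(0))
E
```

```text
0.005 -0.011 -0.0425 [[122. 300.]]
0.005 -0.011 -0.057 [[121. 322.]]
0.005 0.011 -0.0425 [[160. 300.]]
0.005 0.011 -0.057 [[160. 322.]]
0.018 -0.011 -0.0425 [[121. 288.]]
0.018 -0.011 -0.057 [[120. 310.]]
0.018 0.011 -0.0425 [[159. 288.]]
0.018 0.011 -0.057 [[159. 310.]]
0.047 -0.011 -0.0425 [[118. 260.]]
0.047 -0.011 -0.057 [[118. 282.]]
0.047 0.011 -0.0425 [[158. 260.]]
0.047 0.011 -0.057 [[157. 282.]]
```

```bash
python3 - <<'E'
from m import *
s=snap('side','s6.png'); g=cv2.cvtColor(s['img'],cv2.COLOR_RGB2GRAY)
t=lane(manip.sense()['tcp_pos'])[0]
for z in (.015,.044): print(z,proj(s,world([t+[dx,dy] for dx in(-.011,.011) for dy in(-.017,-.031)],z)).round(1).tolist())
for r in range(175,215): print(r,' '.join('%3d'%g[r,c] for c in range(268,304,2)))
E
```

```text
0.015 [[277.6, 200.7], [277.4, 204.8], [285.3, 200.7], [285.1, 204.8]]
0.044 [[276.9, 195.1], [276.7, 199.2], [284.7, 195.0], [284.5, 199.2]]
175  93  92  30  28  28  35  33  28  33  90 145 140 144 160 180 202 199 178
176  92  89  30  36  31  44  34  31  28  83 127 123 141 154 185 198 207 184
177  92  95  48  35  46  57  34  20  39  88  90  93 124 134 180 198 203 199
178  89  96  70  28  58  75  31  28  33  94  96  94  93 104 179 200 197 202
179  91  97  80  31  66  91  32  30  31  98  91  95  94 103 180 210 193 192
180  93  94  93  25  68  91  26  32  27  96  89  93  94 100 178 197 189 181
181  93  91  92  34  68  97  26  33  32  95  94  92  92  99 179 173 176 173
182  93  93  92  36  68  91  34  38  33  98  93  87  90  92 181 175 174 174
183  93  91  92  31  69  95  31  36  29  94  93  93  95  97 179 176 174 173
184  93  91  88  31  70  91  34  35  30  92  95  90  95  89 180 175 173 175
185  90  90  97  57  73  97  41  45  54  95  87  94  92  90 183 172 174 179
186  90  91  96  60  76  80  45  45  68  89  89  92  92 102 181 176 182 187
187  91  90  91  33  65  70  36  31  60  92  9
[... 1381 characters left out ...]
  92 185 188 205
206  92  91  96  94  94  94  93  94  91  97  96  93  92  94  89 186 182 191
207  96  93  93  93  93  92  92  93  93  95  97  90  99  94  90 171 176 173
208  95  93  95  92  92  93  92  95  94  95  94  92  94  94  91 157 177 174
209  94  94  98  94  93  93  95  92  93  94  93  91  93  97  92 153 176 174
210  95  93  93  96  96  93  95  94  94  99  98  96  92  91  92 144 174 173
211  89  93  94  95  91  90  94  95  95  94  93  94  96  91  94 145 176 172
212  92  96  98  97  90  91  92  91  92  94  92  92  93  95  91 137 176 182
213  94  92  93  94  90  93  97  92  90  92  95  93  96  91  94 123 180 188
214  93  96  94  95  93  93  97  94  97  93  93  90  95  92  94 120 182 191
```

servo_tool:
  commands: [0,0,0.012,0,0,0,0.3,0,0,0.012,0,0,0,0.3,0,0,0,0,0,0,0.3,0,0,0.003,0,0,0,0.3,0,0,0.003,0,0,0,0.3]

```text
t: 7.33
tcp_pos: [0.4114, 0.1009, -0.0005]
tool_rot: [0.997, 0.075, -0.0, -0.0]
force: [-0.4, 1.0, 0.2]
finger_gap: 0.653
gripper_force: 0.0
```

servo_tool:
  commands: [0,0,0.003,0,0,0,0.3,0,0,0.003,0,0,0,0.3]

```text
t: 7.5
tcp_pos: [0.4116, 0.1009, -0.0033]
tool_rot: [0.997, 0.075, 0.0, 0.0]
force: [0.2, 0.4, -0.2]
finger_gap: 0.647
gripper_force: 0.0
```

servo_tool:
  commands: [0,0,0.004,0,0,0,0.3,0,0,0,0,0,0,0.3]

```text
t: 7.67
tcp_pos: [0.4114, 0.1009, -0.0054]
tool_rot: [0.997, 0.075, -0.0, -0.0]
force: [0.3, -0.0, 0.8]
finger_gap: 0.649
gripper_force: 0.0
```

servo_tool:
  commands: [0.016,0,0,0,0,0,0.3,0.016,0,0,0,0,0,0.3,0.008,0,0,0,0,0,0.3,0.008,0,0,0,0,0,0.3,0.008,0,0,0,0,0,0.3,0.008,0,0,0,0,0,0.3,0.008,0,0,0,0,0,0.3,0.008,0,0,0,0,0,0.3,0,0,0,0,0,0,0.3]

```text
t: 8.42
tcp_pos: [0.4516, 0.1071, -0.0052]
tool_rot: [0.997, 0.075, 0.0, -0.0]
force: [-2.6, 1.6, 0.4]
finger_gap: 0.651
gripper_force: 1.1
```

```bash
cat >> m.py <<'E'
def gaps(p,ycols,z=.037,lo=-.1,hi=-.03):
    # near-lid-edge: intensity profile along lane x at given lane y
    g=cv2.GaussianBlur(cv2.cvtColor(p['img'],cv2.COLOR_RGB2GRAY),(0,0),1).astype(np.float32)
    xs=np.arange(lo,hi,.0005); out=[]
    for y in ycols:
        uv=proj(p,world(np.c_[xs,np.full(len(xs),y)],z)).astype(np.float32)
        v=cv2.remap(g,uv[None,:,0],uv[None,:,1],cv2.INTER_LINEAR)[0]; d=np.gradient(v); i=d.argmax(); out.append((xs[i]*1e3,round(float(d[i]),1)))
    return out
E
python3 - <<'E'
from m import *
tcp(); p=snap('wrist','w7.png'); np.savez('w7.npz',mtx=p['mtx'],W=p['world_to_cam'])
print(gaps(p,[.27,.28,.29,.30,.38,.39,.40,.41,.42]))
q=ld('w5.npz'); q['img']=cv2.imread('pics/w5.png')[:,:,::-1].copy(); print(gaps(q,[.27,.28,.29,.30,.40,.41,.42]))
E
```

```text
t 8.4167 tcp [ 0.4516  0.1071 -0.0052] lane [[-66.7 341.7]] yaw-lane 0.0024 z [ 0.001  0.    -1.   ] F [-2.6  1.6  0.4] gap 0.6514649353628882 q [-0.01  0.7   1.98  0.    0.46  1.41]
[(np.float64(-48.49999999999996), 20.6), (np.float64(-48.99999999999996), 19.2), (np.float64(-49.999999999999964), 21.0), (np.float64(-50.499999999999964), 20.2), (np.float64(-55.999999999999964), 20.3), (np.float64(-56.999999999999964), 20.0), (np.float64(-57.499999999999964), 20.2), (np.float64(-57.99999999999997), 20.4), (np.float64(-80.99999999999999), 21.4)]
[(np.float64(-56.499999999999964), 18.3), (np.float64(-57.499999999999964), 17.4), (np.float64(-54.999999999999964), 16.3), (np.float64(-59.99999999999997), 16.2), (np.float64(-59.99999999999997), 11.2), (np.float64(-66.99999999999997), 18.3), (np.float64(-79.49999999999999), 14.4)]
```

servo_tool:
  commands: [-0.06,0,0,0,0,0,0.3,0,0,-0.07,0,0,0,0.3,0,0,-0.07,0,0,0,0.3,0,0,-0.08,0,0,0,0.3,0.0485,-0.064,0,0,0,0,0.3,0.0485,-0.064,0,0,0,0,0.3,0.0485,-0.064,0,0,0,0,0.3,0.0485,-0.064,0,0,0,0,0.3,0,0,0,0,0,-0.0192,0.3,0,0,0,0,0,-0.0192,0.3,0,0,0,0,0,-0.0192,0.3,0,0,0,0,0,-0.0192,0.3]

```text
t: 9.47
tcp_pos: [0.4998, 0.2443, 0.105]
tool_rot: [0.949, 0.314, 0.002, 0.0]
force: [0.1, -0.1, 0.2]
finger_gap: 0.65
gripper_force: 0.0
```

servo_tool:
  commands: [0,0,0,0,0,-0.0192,0.3,0,0,0,0,0,-0.0192,0.3,0,0,0,0,0,-0.0192,0.3,0,0,0,0,0,-0.0192,0.3,0,0,0,0,0,-0.0192,0.3,0,0,0,0,0,-0.0192,0.3,0,0,0,0,0,-0.0192,0.3,0,0,0,0,0,-0.0192,0.3,0,0,0,0,0,-0.0192,0.3,0,0,0,0,0,0,0.3]

```text
t: 10.3
tcp_pos: [0.4997, 0.2438, 0.1051]
tool_rot: [0.652, 0.758, 0.001, 0.001]
force: [-0.3, 0.3, 0.1]
finger_gap: 0.651
gripper_force: 0.0
```

```bash
cat >> m.py <<'E'
from scipy.optimize import minimize
def boxfit(p,q0,crop=None):
    "fit walls-centre lane (x,y,phi) of lid outline (z .037) to silhouette by IoU"
    r=manip.silhouettes(p,'parts_box')
    if not r: print('no box'); return
    m=r[0]['pixels'].astype(np.uint8); S=4
    hinges=[]
    def mask(q):
        c,s=np.cos(q[2]),np.sin(q[2]); out=np.zeros(m.shape,np.uint8)
        def poly(pts,z): 
            pts=np.array(pts); L=np.c_[q[0]+pts[:,0]*c-pts[:,1]*s,q[1]+pts[:,0]*s+pts[:,1]*c]; return proj(p,world(L,z))
        b=[(-.055,-.091),(.055,-.091),(.055,.091),(-.055,.091)]
        h=cv2.convexHull(np.r_[poly(b,.038),poly([(x,y*90/91) for x,y in b],.0)].astype(np.float32))
        cv2.fillPoly(out,[np.round(h*16).astype(np.int32)],1,cv2.LINE_8,4)
        l=poly([(-.062,-.02),(-.055,-.02),(-.055,.02),(-.062,.02)],.036); cv2.fillPoly(out,[np.round(l*16).astype(np.int32)],1,cv2.LINE_8,4)
        return out
    x0,y0,w,h=[int(v) for v in r[0]['box']]
    def f(v):
        k=mask(v/np.array([1e3,1e3,1e2])); return 1-(k&m).sum()/max(1,(k|m).sum())
    b=None
    for d in (6,3):
        v0=np.array(q0)*[1e3,1e3,1e2] if b is None else b.x
        b=minimize(f,v0,method='Nelder-Mead',options=dict(initial_simplex=v0+np.array([[0,0,0],[d,0,0],[0,d,0],[0,0,d]]),xatol=.05,fatol=1e-5))
    print('box lane x,y mm, phi*100',b.x.round(1),'IoU',round(1-b.fun,3),'conf',r[0]['conf']); return b.x
E
python3 - <<'E'
from m import *
tcp()
for n in('top','wrist','side'):
    p=snap(n,'f_%s.png'%n); print(n); boxfit(p,(0,.341,.07))
E
```

```text
t 10.3 tcp [0.4997 0.2438 0.1051] lane [[  1.  469.8]] yaw-lane 1.5719 z [ 0.003  0.001 -1.   ] F [-0.3  0.3  0.1] gap 0.6512053433571535 q [0.25 0.57 1.7  0.   0.87 0.1 ]
top
box lane x,y mm, phi*100 [  3.1 340.9   6.5] IoU 0.932 conf 0.56
wrist
box lane x,y mm, phi*100 [  2.1 343.4   6.1] IoU 0.745 conf 0.75
side
box lane x,y mm, phi*100 [  3.8 341.8   5.6] IoU 0.953 conf 0.66
```

servo_tool:
  commands: [0,0,0.055,0,0,0,0.3,0,0,0.055,0,0,0,0.3,0,0,0.055,0,0,0,0.3,0,0,0.055,0,0,0,0.3,-0.02,0,0,0,0,0,0.3,-0.02,0,0,0,0,0,0.3,-0.01,0,0,0,0,0,0.3,-0.01,0,0,0,0,0,0.3,-0.01,0,0,0,0,0,0.3,-0.01,0,0,0,0,0,0.3,-0.01,0,0,0,0,0,0.3,0,0,0,0,0,0,0.3]

```text
t: 11.6
tcp_pos: [0.5058, 0.1983, -0.0042]
tool_rot: [0.653, 0.757, 0.001, 0.001]
force: [-0.7, 0.5, 0.1]
finger_gap: 0.649
gripper_force: 0.0
```

```bash
python3 - <<'E'
from m import *
tcp()
for n in('top','side'):
    p=snap(n,'g_%s.png'%n); print(n); boxfit(p,(0,.325,.03))
E
```

```text
t 11.6 tcp [ 0.5058  0.1983 -0.0042] lane [[4.000e-01 4.239e+02]] yaw-lane 1.5697 z [ 0.002  0.    -1.   ] F [-0.7  0.5  0.1] gap 0.6485212094854683 q [ 0.17  0.74  1.78 -0.    0.62  0.02]
top
box lane x,y mm, phi*100 [5.000e-01 3.125e+02 1.000e-01] IoU 0.733 conf 0.65
side
box lane x,y mm, phi*100 [ 1.900e+00  3.188e+02 -1.000e-01] IoU 0.947 conf 0.55
```

```bash
python3 - <<'E'
from m import *
for n in('side','top'):
  p=snap(n); g=cv2.cvtColor(p['img'],cv2.COLOR_RGB2GRAY).astype(np.float32)
  for y,z,xs in((.06,.022,0),(.15,.022,0),(.30,.038,1),(.26,.038,1)):
    xs=np.arange(-.095,.096,.001)
    uv=proj(p,world(np.c_[xs,np.full(len(xs),y)],z)).astype(np.float32)
    v=cv2.remap(g,uv[None,:,0],uv[None,:,1],cv2.INTER_CUBIC)[0]
    d=np.gradient(v)
    pk=[(int(round(xs[i]*1e3)),int(d[i])) for i in range(1,len(d)-1) if abs(d[i])>=7 and abs(d[i])>=abs(d[i-1]) and abs(d[i])>abs(d[i+1])]
    print(n,y,pk)
E
```

```text
side 0.06 [(-85, 31), (-82, -7), (-70, -18), (-67, 26), (-64, -59), (-61, 29), (61, -15), (64, 51), (67, -9), (84, -31)]
side 0.15 [(-86, 28), (-69, -19), (-64, -18), (-61, 12), (60, -10), (64, 38), (82, -43), (85, 14)]
side 0.3 [(-62, 16), (50, -41), (54, 12), (59, 16)]
side 0.26 [(-56, 25), (-52, -7), (-38, 11), (-17, -18), (50, -26), (55, 34), (61, -19)]
top 0.06 [(-86, 19), (-65, -21), (60, -7), (64, 19), (82, -12)]
top 0.15 [(-87, 12), (-66, -17), (64, 12), (71, -7), (81, -17)]
top 0.3 [(-54, 8), (50, -22), (54, 16)]
top 0.26 [(49, -11), (55, 11)]
```

servo_tool:
  commands: [-0.008,0,0,0,0,0,0.3,-0.012,0,0,0,0,0,0.3,-0.014,0,0,0,0,0,0.3,-0.014,0,0,0,0,0,0.3,-0.014,0,0,0,0,0,0.3,-0.014,0,0,0,0,0,0.3,-0.014,0,0,0,0,0,0.3,-0.014,0,0,0,0,0,0.3,-0.014,0,0,0,0,0,0.3,-0.012,0,0,0,0,0,0.3,-0.008,0,0,0,0,0,0.3,0,0,0,0,0,0,0.3]

```text
t: 12.9
tcp_pos: [0.5153, 0.1297, -0.0051]
tool_rot: [0.653, 0.757, -0.0, 0.0]
force: [-0.3, -0.1, 0.9]
finger_gap: 0.653
gripper_force: 0.0
```

```bash
cat >> m.py <<'E'
def prof(ys,z=.038,n='side'):
    p=snap(n); g=cv2.cvtColor(p['img'],cv2.COLOR_RGB2GRAY).astype(np.float32)
    for y in ys:
        xs=np.arange(-.095,.096,.001)
        uv=proj(p,world(np.c_[xs,np.full(len(xs),y)],z)).astype(np.float32)
        v=cv2.remap(g,uv[None,:,0],uv[None,:,1],cv2.INTER_CUBIC)[0]; d=np.gradient(v)
        print(n,y,[(int(round(xs[i]*1e3)),int(d[i])) for i in range(1,len(d)-1) if abs(d[i])>=9 and abs(d[i])>=abs(d[i-1]) and abs(d[i])>abs(d[i+1])])
    return p
E
python3 - <<'E'
from m import *
tcp(); b=(lane(manip.sense()['tcp_pos'])[0,1]-.102)
p=prof(np.r_[b-.08,b-.05,b-.025,b,b+.03]); boxfit(p,(0,b,0)); boxfit(snap('top'),(0,b,0))
E
```

```text
t 12.9 tcp [ 0.5153  0.1297 -0.0051] lane [[ -0.5 354.6]] yaw-lane 1.5697 z [ 0. -0. -1.] F [-0.3 -0.1  0.9] gap 0.6531753214381467 q [ 0.04  0.74  1.81 -0.    0.59 -0.11]
side 0.17260189163174516 [(-85, 19), (-70, -17), (-67, 22), (-64, -47), (-61, 19), (-56, 15), (-37, 15), (-17, -9), (50, -38), (54, 11), (57, 15), (72, -10)]
side 0.2026018916317452 [(-55, 18), (-38, 11), (-18, -12), (51, -49), (55, 40), (60, -22)]
side 0.22760189163174518 [(-55, 21), (-39, 13), (-17, -16), (51, -34), (55, 16), (59, 16)]
side 0.2526018916317452 [(-61, 31), (-58, -13), (52, -29), (55, 12), (60, 16)]
side 0.2826018916317452 [(-56, 22), (50, -25), (61, 11)]
box lane x,y mm, phi*100 [  1.4 251.2   1.4] IoU 0.96 conf 0.92
box lane x,y mm, phi*100 [ -1.4 250.    5. ] IoU 0.663 conf 0.92
```

servo_tool:
  commands: [-0.008,0,0,0,0,0,0.3,-0.014,0,0,0,0,0,0.3,-0.018,0,0,0,0,0,0.3,-0.018,0,0,0,0,0,0.3,-0.018,0,0,0,0,0,0.3,-0.018,0,0,0,0,0,0.3,-0.018,0,0,0,0,0,0.3,-0.018,0,0,0,0,0,0.3,-0.018,0,0,0,0,0,0.3,-0.014,0,0,0,0,0,0.3,-0.008,0,0,0,0,0,0.3,0,0,0,0,0,0,0.3]

```text
t: 14.1
tcp_pos: [0.5278, 0.0453, -0.0052]
tool_rot: [0.653, 0.757, -0.0, 0.0]
force: [0.1, 0.6, 1.1]
finger_gap: 0.652
gripper_force: 0.0
```

```bash
python3 - <<'E'
from m import *
tcp(); b=(lane(manip.sense()['tcp_pos'])[0,1]-.102)
p=prof(np.r_[b-.06,b-.04,b-.025,b,b+.03,b+.06]); boxfit(p,(0,b,0))
E
```

```text
t 14.1 tcp [ 0.5278  0.0453 -0.0052] lane [[ -0.5 269.3]] yaw-lane 1.5699 z [ 0.    -0.001 -1.   ] F [0.1 0.6 1.1] gap 0.6521366399601498 q [-0.13  0.74  1.82 -0.    0.59 -0.27]
side 0.10728710133640235 [(-83, 30), (-65, -51), (-62, 27), (-56, 9), (-38, 11), (-26, -10), (-23, 11), (-18, -16), (51, -35), (55, 39), (59, -25), (62, 32), (65, -13), (67, 11), (83, -38)]
side 0.12728710133640234 [(-84, 29), (-66, -31), (-58, -17), (-55, 37), (-52, -10), (-18, -15), (50, -28), (55, 22), (59, -11), (62, 45), (66, -10), (82, -21)]
side 0.14228710133640235 [(-84, 15), (-66, 18), (-63, -33), (-60, 11), (-56, 26), (-38, 13), (-17, -12), (50, -28), (55, 17), (63, 34), (81, -44), (84, 14)]
side 0.16728710133640234 [(-85, 13), (-65, -10), (-61, 38), (-57, -12), (50, -39), (60, 30), (64, -42), (79, 11), (83, -10)]
side 0.19728710133640234 [(-56, 19), (51, -49), (54, 22), (59, 15)]
side 0.22728710133640234 [(-55, 27), (-47, 9), (51, -37), (56, 36), (60, -44), (71, 16)]
box lane x,y mm, phi*100 [ -0.5 164.    2.1] IoU 0.959 conf 0.77
```

servo_tool:
  commands: [-0.008,0,0,0,0,0,0.3,-0.014,0,0,0,0,0,0.3,-0.016,0,0,0,0,0,0.3,-0.016,0,0,0,0,0,0.3,-0.016,0,0,0,0,0,0.3,-0.016,0,0,0,0,0,0.3,-0.016,0,0,0,0,0,0.3,-0.012,0,0,0,0,0,0.3,-0.008,0,0,0,0,0,0.3,-0.006,0,0,0,0,0,0.3,0,0,0,0,0,0,0.3]

```text
t: 15.12
tcp_pos: [0.5373, -0.0176, -0.0051]
tool_rot: [0.653, 0.757, 0.0, 0.0]
force: [0.3, 0.3, 0.4]
finger_gap: 0.651
gripper_force: 0.0
```

servo_tool:
  commands: [-0.004,0,0,0,0,0,0.3,-0.004,0,0,0,0,0,0.3,-0.004,0,0,0,0,0,0.3,0,0,0,0,0,0,0.3]

```text
t: 15.45
tcp_pos: [0.5376, -0.0225, -0.0051]
tool_rot: [0.653, 0.757, -0.0, -0.0]
force: [0.3, 1.5, -0.3]
finger_gap: 0.651
gripper_force: 0.8
```

```bash
python3 - <<'E'
from m import *
tcp(); b=(lane(manip.sense()['tcp_pos'])[0,1]-.102)
p=prof(np.r_[b-.04,b-.025,b,b+.03,b+.06]); boxfit(p,(0,b,0)); boxfit(snap('top'),(0,b,0))
E
```

```text
t 15.45 tcp [ 0.5376 -0.0225 -0.0051] lane [[ -0.8 200.8]] yaw-lane 1.5707 z [-0.  0. -1.] F [ 0.3  1.5 -0.3] gap 0.6512960723991625 q [-0.25  0.74  1.79  0.    0.61 -0.4 ]
side 0.0587846487171158 [(-84, 30), (-69, -17), (-66, 21), (-64, -53), (-61, 22), (-59, -16), (-56, 30), (-18, -20), (50, -44), (54, 23), (60, -12), (63, 47), (83, -25)]
side 0.07378464871711579 [(-84, 25), (-64, -66), (-61, 35), (-59, -18), (-55, 21), (-39, 15), (-18, -13), (51, -52), (54, 20), (58, 16), (64, 37), (69, -20), (78, 18), (82, -27)]
side 0.0987846487171158 [(-84, 12), (-65, -17), (-62, 33), (-57, -10), (51, -36), (54, 15), (61, 30), (64, -10), (67, 21), (82, -37)]
side 0.1287846487171158 [(-84, 21), (-65, -14), (-55, 32), (-52, -9), (50, -30), (55, 10), (62, 46), (66, -9), (82, -20)]
side 0.15878464871711578 [(-85, 27), (-82, -13), (-64, -15), (-56, 25), (50, -46), (55, 23), (66, -12), (71, 30), (75, -11), (82, -13)]
box lane x,y mm, phi*100 [ 0.7 96.4 -0.3] IoU 0.975 conf 0.91
box lane x,y mm, phi*100 [-0.1 94.9  1. ] IoU 0.512 conf 0.71
```

servo_tool:
  commands: [-0.004,0,0,0,0,0,0.3,-0.004,0,0,0,0,0,0.3,0,0,0,0,0,0,0.3]

```text
t: 15.9
tcp_pos: [0.5383, -0.0267, -0.0051]
tool_rot: [0.653, 0.757, 0.0, -0.0]
force: [-0.9, 3.2, 2.0]
finger_gap: 0.651
gripper_force: 1.2
```

servo_tool:
  commands: [-0.004,0,0,0,0,0,0.3,0,0,0,0,0,0,0.3]

```text
t: 16.07
tcp_pos: [0.5386, -0.0287, -0.0052]
tool_rot: [0.653, 0.757, -0.0, -0.0]
force: [0.4, 2.0, 1.5]
finger_gap: 0.652
gripper_force: 1.3
```

servo_tool:
  commands: [-0.003,0,0,0,0,0,0.3,0,0,0,0,0,0,0.3]

```text
t: 16.23
tcp_pos: [0.5388, -0.0301, -0.0052]
tool_rot: [0.653, 0.757, -0.0, -0.0]
force: [-0.7, 2.3, 1.9]
finger_gap: 0.651
gripper_force: 1.4
```

servo_tool:
  commands: [-0.003,0,0,0,0,0,0.3,0,0,0,0,0,0,0.3]

```text
t: 16.4
tcp_pos: [0.5391, -0.0317, -0.0052]
tool_rot: [0.653, 0.757, -0.0, -0.0]
force: [-0.5, 3.2, 1.8]
finger_gap: 0.648
gripper_force: 1.4
```

servo_tool:
  commands: [-0.002,0,0,0,0,0,0.3,0,0,0,0,0,0,0.3]

```text
t: 16.57
tcp_pos: [0.5391, -0.0321, -0.0052]
tool_rot: [0.653, 0.757, 0.0, -0.0]
force: [-1.3, 4.0, 2.7]
finger_gap: 0.649
gripper_force: 2.5
```

servo_tool:
  commands: [-0.002,0,0,0,0,0,0.3,0,0,0,0,0,0,0.3]

```text
t: 16.73
tcp_pos: [0.5389, -0.0323, -0.0052]
tool_rot: [0.653, 0.757, 0.0, -0.001]
force: [-1.1, 8.7, 4.0]
finger_gap: 0.653
gripper_force: 4.0
```

servo_tool:
  commands: [-0.003,0,0,0,0,0,0.3,0,0,0,0,0,0,0.3]

```text
t: 16.9
tcp_pos: [0.5382, -0.0325, -0.0052]
tool_rot: [0.653, 0.757, 0.0, -0.002]
force: [-1.1, 11.7, 5.3]
finger_gap: 0.649
gripper_force: 6.0
```

```bash
python3 - <<'E'
from m import *
tcp(); b=(lane(manip.sense()['tcp_pos'])[0,1]-.102)
p=prof([.05,.09,.14]); boxfit(p,(0,b,0))
E
```

```text
t 16.9 tcp [ 0.5382 -0.0325 -0.0052] lane [[ -1.6 190.8]] yaw-lane 1.5698 z [-0.003  0.003 -1.   ] F [-1.1 11.7  5.3] gap 0.649038309621927 q [-0.27  0.74  1.79  0.    0.61 -0.42]
side 0.05 [(-84, 36), (-69, -14), (-66, 21), (-63, -54), (-61, 21), (-58, -13), (-56, 31), (-38, 9), (-18, -19), (50, -54), (54, 24), (59, -9), (63, 47), (66, -9), (83, -38)]
side 0.09 [(-85, 13), (-67, 14), (-65, -33), (-62, 42), (-57, -17), (-54, 9), (51, -37), (54, 17), (59, 24), (66, 9), (82, -42), (85, 13)]
side 0.14 [(-84, 20), (-63, -11), (-56, 24), (50, -48), (54, 28), (60, -31), (63, 41), (81, -42), (84, 12)]
box lane x,y mm, phi*100 [ 0.7 89.5  0.8] IoU 0.936 conf 0.82
```

servo_tool:
  commands: [0.01,0,0,0,0,0,0.3,0.03,0,0,0,0,0,0.3,0.05,0,0,0,0,0,0.3,0.05,0,0,0,0,0,0.3,0,0,-0.07,0,0,0,-1,0,0,-0.07,0,0,0,-1,0,0,-0.05,0,0,0,-1,0,0,0,0,0,0,-1,0,0,0,0,0,0,-1,0,0,0,0,0,0,-1,0,0,0,0,0,0,-1]

```text
t: 17.92
tcp_pos: [0.5284, 0.034, 0.0886]
tool_rot: [0.653, 0.757, -0.001, -0.001]
force: [0.4, 0.2, 0.3]
finger_gap: 0.001
gripper_force: 0.0
```

```bash
python3 - <<'E'
from m import *
tcp(); p=snap('side','s8.png'); g=cv2.cvtColor(p['img'],cv2.COLOR_RGB2GRAY)
T=manip.sense()['tcp_pos']; l=lane(T)[0]
for dz in(0,.01,.02,.03): print(dz,proj(p,world([l+[dx,dy] for dx in(-.015,.015) for dy in(-.011,)],T[2]+dz)).round(1).tolist())
u,v=proj(p,[T])[0].astype(int)
for r in range(v-22,v+8): print(r,' '.join('%3d'%g[r,c] for c in range(u-16,u+18,2)))
boxfit(p,(0,.09,0)); boxfit(snap('top'),(0,.09,0))
E
```

```text
t 17.9167 tcp [0.5284 0.034  0.0886] lane [[ -1.5 258. ]] yaw-lane 1.5702 z [-0.002 -0.    -1.   ] F [0.4 0.2 0.3] gap 0.001248599633535349 q [-0.15  0.57  1.77 -0.    0.8  -0.29]
0 [[312.2, 209.7], [323.5, 209.6]]
0.01 [[312.2, 207.6], [323.5, 207.6]]
0.02 [[312.1, 205.6], [323.5, 205.6]]
0.03 [[312.1, 203.5], [323.6, 203.5]]
184  76  37  37  26  29  28  28  33  28  35  20  39  24  31  24  33  45
185  72  28  37  28  36  28  40  28  31  35  32  36  26  27  31  30  33
186  61  32  26  36  33  36  26  28  31  30  36  36  27  32  35  32  38
187  33  31  44  47  34  28  30  40  57  45  37  34  32  34  31  47  34
188  35  28  49  40  39  35  25  26  78  52  28  32  38  40  46  54  35
189  34  33  25  38  41  40  38  24  62  33  35  36  36  34  40  33  27
190  40  33  33  38  37  35  29  30  37  28  34  29  36  40  35  21  32
191 104  23  30  32  36  35  36  30  36  36  32  33  33  33  40  25  40
192 144  77  27  31  24  27  28  34  32  28  29  35  29  32  32  37 104
193 144 125  59  28  33  38  24  32  35  38  30  31  62  23  24  70 147
194 137 145 116  63  73 104  26  36  32  26  32  45
[... 811 characters left out ...]
2
206 142 144 139 143 142 142 138 140 142 142 142 144 141 140 140 142 139
207 143 142 141 143 140 143 143 139 140 141 141 142 144 141 140 141 141
208 142 143 145 142 144 144 144 142 142 139 140 141 144 143 144 142 140
209 140 141 143 139 143 143 145 143 143 138 142 142 145 143 142 143 137
210 141 142 141 143 143 140 144 145 140 142 140 143 141 143 142 142 141
211 141 142 142 143 138 145 141 143 142 141 144 144 143 144 142 139 142
212 145 140 146 139 140 140 144 143 144 142 141 141 143 143 145 138 142
213 145 142 143 142 142 142 144 142 144 145 139 140 140 141 140 140 139
box lane x,y mm, phi*100 [ 0.5 92.   0.3] IoU 0.922 conf 0.61
box lane x,y mm, phi*100 [ 1.1 86.4  0.1] IoU 0.85 conf 0.93
```

servo_tool:
  commands: [0,0,0.05,0,0,0,-1,0,0,0.06,0,0,0,-1,0,0,0.04,0,0,0,-1,0,0,0.018,0,0,0,-1,0,0,0,0,0,0,-1]

```text
t: 18.53
tcp_pos: [0.5274, 0.0345, 0.0035]
tool_rot: [0.653, 0.757, -0.001, -0.002]
force: [0.3, 0.2, 0.1]
finger_gap: -0.002
gripper_force: 0.0
```

servo_tool:
  commands: [0,0,0.004,0,0,0,-1,0,0,0.004,0,0,0,-1,0,0,0,0,0,0,-1]

```text
t: 18.78
tcp_pos: [0.53, 0.0342, 0.0026]
tool_rot: [0.653, 0.757, 0.0, 0.001]
force: [0.8, 0.3, 0.9]
finger_gap: -0.001
gripper_force: 0.0
```

servo_tool:
  commands: [0,0,0.003,0,0,0,-1,0,0,0,0,0,0,-1]

```text
t: 18.95
tcp_pos: [0.5298, 0.0342, 0.001]
tool_rot: [0.653, 0.757, 0.0, 0.001]
force: [-0.1, -0.0, 0.3]
finger_gap: 0.0
gripper_force: 0.0
```

servo_tool:
  commands: [0,0,0.003,0,0,0,-1,0,0,0,0,0,0,-1]

```text
t: 19.12
tcp_pos: [0.5294, 0.0343, -0.001]
tool_rot: [0.653, 0.757, 0.0, 0.0]
force: [0.9, 1.2, -0.1]
finger_gap: 0.003
gripper_force: 0.0
```

servo_tool:
  commands: [0,0,0.004,0,0,0,-1,0,0,0,0,0,0,-1]

```text
t: 19.28
tcp_pos: [0.5291, 0.0343, -0.0034]
tool_rot: [0.653, 0.757, -0.0, -0.0]
force: [-0.3, -0.1, 0.0]
finger_gap: 0.001
gripper_force: 0.0
```

servo_tool:
  commands: [0,0,0.004,0,0,0,-1,0,0,0,0,0,0,-1]

```text
t: 19.45
tcp_pos: [0.529, 0.0343, -0.0055]
tool_rot: [0.653, 0.757, -0.0, -0.0]
force: [-0.5, -0.5, 0.0]
finger_gap: -0.0
gripper_force: 0.0
```

servo_tool:
  commands: [0,0,0.004,0,0,0,-1,0,0,0,0,0,0,-1]

```text
t: 19.62
tcp_pos: [0.5291, 0.0343, -0.0075]
tool_rot: [0.653, 0.757, -0.0, -0.0]
force: [-0.1, 0.2, -1.0]
finger_gap: -0.001
gripper_force: 0.0
```

servo_tool:
  commands: [0,0,0.004,0,0,0,-1,0,0,0,0,0,0,-1]

```text
t: 19.78
tcp_pos: [0.5291, 0.0343, -0.0095]
tool_rot: [0.653, 0.757, -0.0, -0.0]
force: [0.3, -0.7, 0.2]
finger_gap: -0.001
gripper_force: 0.0
```

servo_tool:
  commands: [0,0,0.004,0,0,0,-1,0,0,0,0,0,0,-1]

```text
t: 19.95
tcp_pos: [0.5291, 0.0343, -0.0115]
tool_rot: [0.653, 0.757, -0.0, -0.0]
force: [-1.1, -0.6, -0.3]
finger_gap: 0.001
gripper_force: 0.0
```

servo_tool:
  commands: [0,0,0.004,0,0,0,-1,0,0,0,0,0,0,-1]

```text
t: 20.12
tcp_pos: [0.5291, 0.0343, -0.0135]
tool_rot: [0.653, 0.757, -0.0, -0.0]
force: [0.5, -0.0, 0.0]
finger_gap: 0.001
gripper_force: 0.0
```

servo_tool:
  commands: [0,0,0.004,0,0,0,-1,0,0,0,0,0,0,-1]

```text
t: 20.28
tcp_pos: [0.5291, 0.0343, -0.0155]
tool_rot: [0.653, 0.757, -0.0, -0.0]
force: [-0.6, 0.3, -0.2]
finger_gap: 0.001
gripper_force: 0.0
```

servo_tool:
  commands: [0,0,0.004,0,0,0,-1,0,0,0,0,0,0,-1]

```text
t: 20.45
tcp_pos: [0.5291, 0.0343, -0.0175]
tool_rot: [0.653, 0.757, -0.0, -0.0]
force: [-0.1, -0.7, -0.6]
finger_gap: -0.0
gripper_force: 0.0
```

servo_tool:
  commands: [0,0,0.004,0,0,0,-1,0,0,0,0,0,0,-1]

```text
t: 20.62
tcp_pos: [0.5291, 0.0343, -0.0195]
tool_rot: [0.653, 0.757, -0.0, -0.0]
force: [0.1, -1.0, 1.1]
finger_gap: -0.001
gripper_force: 0.0
```

servo_tool:
  commands: [0,0,-0.08,0,0,0,-1,0,0,-0.08,0,0,0,-1,0,0,-0.08,0,0,0,-1,-0.033,0.0705,0,0,0,0,-1,-0.033,0.0705,0,0,0,0,-1,-0.033,0.0705,0,0,0,0,-1,-0.033,0.0705,0,0,0,0,-1,0,0,0,0,0,0,-1]

```text
t: 21.28
tcp_pos: [0.6872, -0.0136, 0.1018]
tool_rot: [0.654, 0.757, 0.003, 0.006]
force: [1.1, -0.3, 0.7]
finger_gap: -0.001
gripper_force: 0.0
```

```bash
python3 - <<'E'
from m import *
tcp(); p=snap('side','s9.png')
im=p['img'][170:330,270:390,::-1]; im=cv2.resize(im,None,fx=3.4,fy=3.4,interpolation=cv2.INTER_CUBIC)
w=snap('wrist')['img'][120:400,130:510,::-1]; w=cv2.resize(w,(380,280))
c=np.zeros((544,790,3),np.uint8); c[:,:408]=im; c[:280,410:790]=w; cv2.imwrite('pics/s9c.png',c)
E
```

```text
t 21.2833 tcp [ 0.6872 -0.0136  0.1018] lane [[148.5 187.5]] yaw-lane 1.5687 z [ 0.012 -0.003 -1.   ] F [ 1.1 -0.3  0.7] gap -0.0008425240184835136 q [-0.18  0.72  1.36 -0.    1.05 -0.33]
```

View pics/s9c.png

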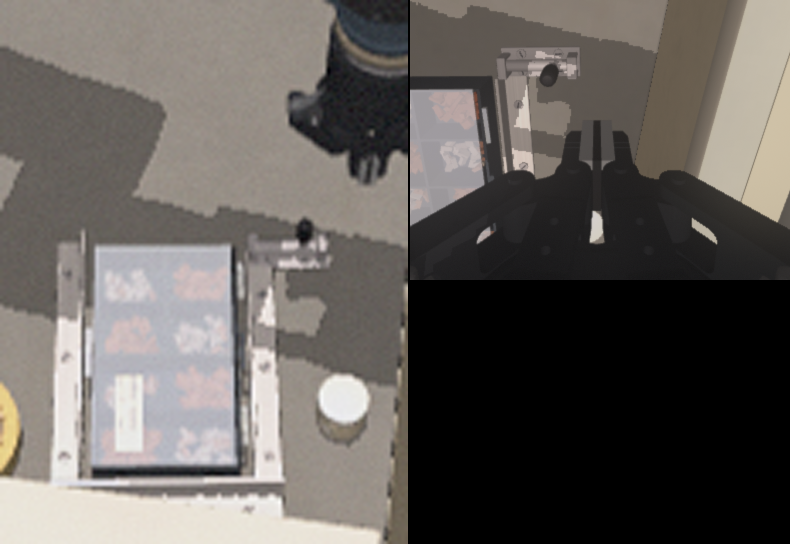

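servo_tool:
  commands: [0,0,0,0,0,0,-1,0,0,0.04,0,0,0,-1,0,0,0.04,0,0,0,-1,0,0,0.04,0,0,0,-1,0,0,0.04,0,0,0,-1,0,0,0.024,0,0,0,-1,0,0,0,0,0,0,-1,0,0,0,0,0,0,-1]

```text
t: 22.05
tcp_pos: [0.6772, -0.0097, 0.0084]
tool_rot: [0.653, 0.757, -0.001, -0.001]
force: [0.2, 0.2, 0.1]
finger_gap: -0.0
gripper_force: 0.0
```

```bash
python3 - <<'E'
from m import *
tcp(); p=snap('side','s10.png')
print([(r['box'],r['conf']) for r in manip.look_for(p,'bolt_knob')[:2]], proj(p,world([[.108,.192]],.04)),proj(p,world([[.108,.192]],.051)))
g=cv2.cvtColor(p['img'],cv2.COLOR_RGB2GRAY); u,v=proj(p,world([[.12,.192]],.035))[0].astype(int)
for r in range(v-16,v+10): print(r,' '.join('%3d'%g[r,c] for c in range(u-14,u+22,2)))
E
```

```text
t 22.05 tcp [ 0.6772 -0.0097  0.0084] lane [[139.1 192.9]] yaw-lane 1.5709 z [-0.002  0.    -1.   ] F [0.2 0.2 0.1] gap -0.00024098456405022766 q [-0.18  0.83  1.42  0.    0.9  -0.33]
[([349.9, 235.4, 12.5, 8.2], 0.47)] [[358.83365401 236.62483343]] [[359.09274732 234.59165374]]
221 113  49  56  48  58  37  38  30  29  37  30  32  33  31  34  30  30  34
222 107  39  52  54  78  34  32  30  22  31  30  32  35  36  34  36  30  35
223 111  35  39  54 100  40  29  31  28  32  32  32  36  37  34  36  25  31
224 122  33  27  54  89  32  38  30  28  35  27  36  35  31  41  32  24  35
225 144  40  32  38  46  38  39  37  37  32  27  28  30  31  30  35  38  38
226 146 100  27  35  26  34  40  36  41  27  32  30  31  36  36  25  43  37
227 143 144  76  24  31  36  36  38  38  35  38  39  40  34  40  31  41  46
228 144 145 131  58  24  30  40  42  42  37  37  36  33  30  28  33  43  31
229 147 144 148 113  38  28  27  43  42  32  30  33  38  30  32  29  43  39
230 128 133 146 150 105  23  34  32  30  33  35  32  38  37  36  28  35  34
231  94  99 125 132 150  79  27  33  63  30  31  37  29  26 
[... 455 characters left out ...]
  98  94 135 131
238  96  98  97  95  45  20  46 101 108  55 106  41 105  70  96 100  93  97
239  90  91  91  93  41  19  44 107 122  86 100  38 102  98  98  92  94  96
240  93  96  92  93  90  23  82 101 121  97 103  73 102  96  96  99  96  97
241 121 120 118 118 125  55 122 100 124  93  98  97  97  97  95  99  98  97
242 137 138 137 137 132  99 133 103 124  99  95 100  96  96  94  99  95  98
243 134 134 132 130 130 117 129 103 115  96  97  97  98  97  99  97  97  96
244 117 119 118 117 117 119 119 104 100  95  96  93 100  97  97  97  96 102
245 121 128 127 128 125 110 128 100  97  98  96  96  92  95  93  93  98  95
246 117 129 127 127 126 102 125 109 107  97  98  96  95  97  96  97  98  98
```

servo_tool:
  commands: [0,-0.008,0,0,0,0,-1,0,-0.008,0,0,0,0,-1,0,-0.006,0,0,0,0,-1,0,-0.006,0,0,0,0,-1,0,-0.006,0,0,0,0,-1,0,-0.006,0,0,0,0,-1,0,-0.006,0,0,0,0,-1,0,-0.006,0,0,0,0,-1,0,-0.006,0,0,0,0,-1,0,-0.006,0,0,0,0,-1,0,-0.006,0,0,0,0,-1,0,0,0,0,0,0,-1]

```text
t: 23.15
tcp_pos: [0.6429, -0.0155, 0.0087]
tool_rot: [0.653, 0.757, -0.0, -0.0]
force: [0.8, -0.6, 0.3]
finger_gap: -0.004
gripper_force: 0.4
```

```bash
cat >> m.py <<'E'
def knob():
    p=snap('side'); g=cv2.cvtColor(p['img'],cv2.COLOR_RGB2GRAY).astype(np.float32)
    for z in (.03,.035,.042):
        xs=np.arange(.05,.13,.002); uv=proj(p,world(np.c_[xs,np.full(len(xs),.189)],z)).astype(np.float32)
        print(z,'x50..:',' '.join('%d'%q for q in cv2.remap(g,uv[None,:,0],uv[None,:,1],cv2.INTER_LINEAR)[0]))
E
python3 - <<'E'
from m import *
tcp(); knob()
E
```

```text
t 23.15 tcp [ 0.6429 -0.0155  0.0087] lane [[104.4 192.2]] yaw-lane 1.5705 z [-0.001 -0.    -1.   ] F [ 0.8 -0.6  0.3] gap -0.004064821823346988 q [-0.2   0.8   1.51 -0.    0.83 -0.34]
0.03 x50..: 93 95 96 96 94 94 98 106 120 124 119 109 97 92 91 75 26 23 23 27 39 68 84 89 87 95 93 80 55 83 98 96 98 101 103 106 124 126 111 86
0.035 x50..: 96 98 98 96 94 97 98 104 112 116 110 101 91 92 81 54 18 21 24 25 28 58 70 73 75 97 98 78 42 88 101 94 75 78 90 105 117 116 99 84
0.042 x50..: 97 97 97 96 96 96 96 95 94 95 95 95 96 97 87 50 17 27 33 30 27 34 34 43 62 98 100 75 53 87 100 81 48 41 61 82 98 97 96 95
```

servo_tool:
  commands: [0,-0.004,0,0,0,0,-1,0,-0.004,0,0,0,0,-1,0,-0.004,0,0,0,0,-1,0,0,0,0,0,0,-1]

```text
t: 23.53
tcp_pos: [0.6375, -0.0163, 0.0086]
tool_rot: [0.653, 0.757, -0.0, -0.0]
force: [-0.1, 0.1, 0.3]
finger_gap: -0.002
gripper_force: 0.3
```

servo_tool:
  commands: [0,-0.004,0,0,0,0,-1,0,0,0,0,0,0,-1]

```text
t: 23.7
tcp_pos: [0.6372, -0.0165, 0.009]
tool_rot: [0.653, 0.757, 0.001, 0.001]
force: [3.7, 0.8, -1.0]
finger_gap: -0.003
gripper_force: 1.6
```

servo_tool:
  commands: [0,-0.004,0,0,0,0,-1,0,0,0,0,0,0,-1]

```text
t: 23.87
tcp_pos: [0.637, -0.0168, 0.0094]
tool_rot: [0.653, 0.757, 0.002, 0.003]
force: [5.7, 1.9, -2.2]
finger_gap: 0.001
gripper_force: 2.7
```

servo_tool:
  commands: [0,-0.006,0,0,0,0,-1,0,0,0,0,0,0,-1]

```text
t: 24.03
tcp_pos: [0.6368, -0.0171, 0.01]
tool_rot: [0.653, 0.757, 0.004, 0.005]
force: [9.8, 3.1, -3.1]
finger_gap: 0.001
gripper_force: 4.3
```

```bash
python3 - <<'E'
from m import *
tcp(); knob()
E
```

```text
t 24.0333 tcp [ 0.6368 -0.0171  0.01  ] lane [[ 98.1 191.5]] yaw-lane 1.5692 z [ 0.013 -0.    -1.   ] F [ 9.8  3.1 -3.1] gap 0.0008595116260231116 q [-0.2   0.79  1.54  0.    0.8  -0.35]
0.03 x50..: 94 97 96 95 94 95 99 116 146 154 144 120 79 40 26 23 23 32 56 79 87 95 100 95 66 76 93 104 94 90 93 100 104 104 104 105 120 122 109 85
0.035 x50..: 96 98 97 97 97 96 103 128 162 174 159 117 59 28 25 25 20 23 45 64 75 93 99 83 48 63 85 95 78 73 81 91 98 98 100 104 116 113 98 84
0.042 x50..: 96 98 97 96 96 96 98 106 114 114 108 89 60 23 29 29 27 27 33 39 52 79 96 82 56 55 88 90 65 36 51 77 100 96 95 95 97 101 113 118
```

servo_tool:
  commands: [0,0.02,0,0,0,0,-1,0,0.03,0,0,0,0,-1,0,0,-0.07,0,0,0,-1,0,0,-0.08,0,0,0,-1,0,0,-0.08,0,0,0,-1,0.05,-0.06,0,0,0,0,-1,0.05,-0.06,0,0,0,0,-1,0.05,-0.06,0,0,0,0,-1,0,0,0,0,0,0,-1,0,0,0,0,0,0,-1]

```text
t: 24.92
tcp_pos: [0.5512, 0.0487, 0.1235]
tool_rot: [0.652, 0.758, -0.002, -0.002]
force: [0.9, 0.3, -0.1]
finger_gap: -0.0
gripper_force: 0.0
```

```bash
python3 - <<'E'
from m import *
tcp(); knob(); p=prof([.05,.09,.14]); boxfit(p,(0,.09,0)); w=snap('wrist','w9.png'); boxfit(w,(0,.09,0))
a=snap('top')
for n in ['masking_tape','glue_stick','paint_pot','cup']: print(n,[(r['box'],round(r['conf'],2)) for r in manip.look_for(a,n)[:1]])
# bolt bar in wrist view: bright profile along lane x at y=.192, z=.017
g=cv2.cvtColor(w['img'],cv2.COLOR_RGB2GRAY).astype(np.float32)
xs=np.arange(.02,.1,.002); 
for y in(.192,.200): 
  uv=proj(w,world(np.c_[xs,np.full(len(xs),y)],.017)).astype(np.float32); print(y,uv[0],[int(q) for q in cv2.remap(g,uv[None,:,0],uv[None,:,1],cv2.INTER_LINEAR)[0]])
E
```

```text
t 24.9167 tcp [0.5512 0.0487 0.1235] lane [[ 23.2 269.2]] yaw-lane 1.5728 z [-0.006  0.    -1.   ] F [ 0.9  0.3 -0.1] gap -0.00021142928130905966 q [-0.11  0.54  1.68 -0.    0.92 -0.26]
0.03 x50..: 93 94 93 92 92 91 93 102 118 123 117 100 71 32 20 20 26 49 87 120 133 133 135 139 138 139 141 144 141 138 139 145 152 153 145 138 183 186 158 115
0.035 x50..: 95 96 95 94 94 93 95 100 108 114 110 93 63 21 19 24 26 44 86 122 140 137 136 136 135 136 137 138 136 137 138 140 142 141 140 146 174 171 144 121
0.042 x50..: 94 94 93 94 95 96 92 91 91 91 92 84 61 20 26 32 37 43 91 126 144 141 141 141 141 142 141 139 139 141 140 141 141 142 138 137 140 143 141 139
side 0.05 [(-84, 36), (-69, -15), (-66, 21), (-63, -53), (-61, 19), (-56, 33), (-53, -10), (-38, 9), (-18, -19), (50, -54), (54, 23), (63, 46), (83, -39)]
side 0.09 [(-84, 20), (-65, -49), (-62, 47), (-57, -19), (51, -34), (54, 15), (59, 22), (66, 10), (82, -40), (85, 12)]
side 0.14 [(-84, 32), (-68, -17), (-64, -13), (-56, 9), (50, -47), (54, 27), (60, -19), (63, 33), (66, -25), (70, 29), (74, -10), (81, -41), (84, 12)]
box lane x,y mm, phi*100 [ 0.5 92.3  0.8] IoU 0.932 conf 0.94
box lane x,y mm, phi*100 [-0.8 89.1  0.7] IoU 0.13 conf 0.91
masking_tape []
glue_stick [([364.3, 236.6, 28.7, 9.4], 0.48)]
paint_pot []
cup [([208.7, 144.8, 24.5, 27.1], 0.79)]
0.192 [308.08957 258.17755] [86, 86, 70, 41, 41, 41, 79, 86, 86, 86, 87, 85, 48, 44, 44, 44, 44, 45, 48, 109, 125, 125, 123, 116, 128, 126, 119, 126, 118, 83, 81, 76, 114, 145, 183, 184, 184, 183, 184, 188]
0.2 [308.01672 250.47565] [86, 87, 75, 42, 41, 42, 81, 87, 87, 87, 87, 83, 71, 71, 71, 71, 78, 93, 94, 95, 95, 90, 100, 86, 87, 87, 103, 106, 107, 107, 106, 108, 109, 110, 110, 109, 119, 170, 180, 181]
```

```bash
python3 - <<'E'
from m import *
ps={n:snap(n) for n in('side','top')}
for n,p in ps.items():
  g=cv2.cvtColor(p['img'],cv2.COLOR_RGB2GRAY).astype(np.float32)
  for x in(-.035,0,.035):
   for lo,hi in((-.02,.02),(.165,.2)):
    ys=np.arange(lo,hi,.001); uv=proj(p,world(np.c_[np.full(len(ys),x),ys],.038)).astype(np.float32)
    v=cv2.remap(g,uv[None,:,0],uv[None,:,1],cv2.INTER_CUBIC)[0]; d=np.gradient(v)
    print(n,x,[(int(round(ys[i]*1e3)),int(d[i])) for i in range(1,len(d)-1) if abs(d[i])>=6 and abs(d[i])>=abs(d[i-1]) and abs(d[i])>abs(d[i+1])])
E
```

```text
side -0.035 [(-19, 43), (-12, -45), (-5, 33), (7, 15)]
side -0.035 [(178, -17)]
side 0 [(-19, 26), (-12, -39), (-8, 9), (-4, 32)]
side 0 [(178, -11)]
side 0.035 [(-17, 34), (-12, -59), (-8, 16), (-4, 31)]
side 0.035 [(178, -17)]
top -0.035 [(-6, -22), (-1, 18), (8, 8)]
top -0.035 [(179, -13)]
top 0 [(-7, -20), (-1, 6)]
top 0 [(176, -10)]
top 0.035 [(-6, -15), (1, 6)]
top 0.035 [(166, -10)]
```

```bash
python3 -c "
from station import manip; print(manip.sign_off())"
```

```text
the job is handed in; nothing more can be done
None
```

The parts box is home against the buffers, centred between the rails with no rail contact seen in the camera checks. The bolt is pushed to its end stop, and the job was handed in at about 25 s of the 72 s allowed. The hand-in gave no verdict. In the last picture the glue stick and cup showed where they began, but the detector missed the masking tape and paint pot, so those two are unconfirmed, though the arm kept clear of them.

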